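Mist a charger in the cleaning tunnel

ROBOT

A 6-joint arm with a two-finger parallel gripper is mounted at the origin on the work surface. World frame = base frame: x ahead of the robot, y to its left, z up, the work surface at z = 0. Lengths are in m, angles in degrees, forces in N, time in s.
With the tool pointing down it reaches from about 0.4 to 0.825 m from the base axis. Payload 7 kg.
Tool frame: the origin (TCP) lies between the finger pads; the fingertips stand 22 mm ahead of it and the grasp point (between the pads) lies 3 mm ahead of it; z points along the fingers, y is the line along which they close (so a half turn about z gives the same grasp; the last joint's range is limited). The gripper opens to 88 mm and grips with 3 to 60 N. Pads are 19 mm wide; open, the fingers measure 130 mm over their backs; the gripper's body (78 mm by 193 mm) begins 47 mm behind the grasp point.
Start: joints at [82.798, 20.546, 0.682, 0, -70.136, -16.507], TCP at [0.271, 0.618, 0.249] pointing down, gripper open.
Joint ranges: [-176.03, 176.03], [-82.01, 121.73], [-58.28, 71.71], [-173.87, 95.51], [-174.79, -0.11], [-173.66, 173.66]. Speed limits (degrees/s): [136.94, 136.94, 172.46, 180, 180, 180].

INTERFACE

Orientations are given as [roll, pitch, yaw] about the fixed x, y, z axes, in that order (R = Rz(yaw) Ry(pitch) Rx(roll)).
In Python, from plant import r, vision gives the robot as it stands.
- The arm moves only by the shell command python3 -m pendant 'ROWS' [FORCE]. ROWS is JSON, a list that holds one entry, the list of rows, each a list of 7 numbers: the shift along the tool's x, y, z scaled (see below), then the turn, a rotation vector about the tool's x, y, z scaled (see below), then the opening, from -1 (shut) to 1 (fully open). In form: [[[x, y, z, wx, wy, wz, fingers], ...]]. A call has exactly 8 rows; each row shifts and turns the commanded pose from where the row before left it, along the tool's axes as they then stand; what a row does not reach is not made up. The controller multiplies each number of a shift by 20 mm and each number of a turn by 4 degrees. A row lasts 1/10 s, in which the tool goes at most 50 mm and 8.59 degrees, less where a joint would pass 70% of its speed; a pose out of reach is approached as far as the arm can. A call with a number of a shift or a turn outside -1 to 1 is refused whole. A call with a gripper value outside its range is refused whole. The fingers move at their own pace and stop on an object; FORCE is the grip in N (left out, the last holds). Time passes only in rows, so rows that do not move let the fingers close, or fill a call up. It gives the time, the measured TCP pose, the force, the opening and the grip force at its end, in the units of the state.
- r.get_state(): the state, without advancing time (a new reading comes with each control period).
- vision.capture(name): name is "scene" or "top" or "wrist"; returns a dict with "frame" (480x640x3 uint8, blue, green, red), "depth" (480x640 float32, m along the optical axis (not along the pixel's ray), 0 where there is no reading), "camera_matrix" (3x3 intrinsics, pixels), "extrinsics" (4x4, takes a point from world to camera coordinates); the wrist camera has in their place "hand_eye" (4x4, takes a point from camera to tool coordinates, whose origin is the TCP and whose axes are the flange's). Camera axes: x right, y up, looking along -z (the intrinsics and any distortion apply to the point x, -y, -z); pixel columns grow to the right and rows downward; lengths in m; the calibration is good to about 2 mm. A picture is of the moment at which its call begins: read the wrist's pose just before it.
- r.close_job(): hands the job in; it is judged then, once.
The state is a dict: "time_s": time; "joints": joint angles; "qd": joint speeds; "joint_torque": joint torques, N m; "tcp_pos": TCP position; "eef_rot": TCP orientation; "contact_force": force on the tool from outside, world axes, zero at the start; "moment": the same for the moment, N m; "gripper_width": finger opening in m; "gripper_force": force on a finger pad.
Only numpy, scipy, OpenCV 4.12 (cv2) and the standard library are available. Lean on these libraries where they do the work, as an engineer would, in place of code of your own. Each camera call takes 0.05 s, during which the arm holds its last target. There are 200 camera calls.

TASK

Lay the long charger between the guide bars at the loading end of the cleaning tunnel, push it under the hood until it sticks out about equally on both sides, and with it there press the canister's pump cap down and let it come up again. Then draw the charger on out of the far side and along the bars until it is home against the end stop, leaving it flat and released; leave the other things on the bench where they are.

Things in the scene. Friction and masses are not known exactly. Their poses are not given: they have to be found in the camera images.
- long_charger: The longest of three loose black plastic charger housings: a box 140 mm long (own x), 60 mm wide (own y), 48 mm tall (own z, up). Origin: centre of its underside. About 0.4 kg. It starts flat on the bench to the robot's left, in any one of three places. Either end may go first.
- tunnel: Fixed misting station, moved and turned from run to run. Origin: on the bench under the hood's middle; z up. Travel runs along its own y from + (loading end) to - (end stop). Aluminium base plate 115 mm (x) by 400 mm (y), top 6 mm above the bench. Steel canister 68 mm across, 108 mm tall to its shoulder, fixed at x = 145 mm, y = 0; copper tube from it to the hood.
- cap_top (a point): Centre of the top face of the white round pump cap (44 mm across, 20 mm tall) on top of the canister, 151 mm above the bench when up; it moves with the cap, which is pressed straight down.
- pump_cap (a joint): How far the sprung pump cap is pressed: 0 = up, 0.010 m = bottom of its stroke. About 2 N to start, 7 N at the bottom.
- short_charger: Bystander: loose black charger 85 x 55 x 35 mm, in one of the three places. Origin: centre of its underside.
- square_charger: Bystander: loose black charger 80 x 78 x 42 mm, in one of the three places. Origin: centre of its underside.
- tape_roll: Bystander: cardboard tape roll 96 mm across, 24 mm tall, lying flat near the robot on its right. Origin: centre of its underside.
- driver: Bystander: screwdriver 190 mm long lying beyond the tunnel on the right.
- meter: Bystander: grey hand meter 130 x 75 x 32 mm lying beyond the tunnel on the left. Origin: centre of its underside.
- hood_mid (a point): Middle of the underside of the white hood's roof, 62 mm above the bench. The hood spans tunnel y = -25 to 25 mm; opening 99 mm wide; outside 115 mm wide, top 73 mm above the bench.
- bar_mouth (a point): Centre line of the lane where the two guide bars begin to flare (tunnel y = 135 mm), at bar-top height, 18 mm above the bench. Bars: round steel, 12 mm thick, lying on the plate, 66 mm apart inside (x = -33 to 33 mm), straight from y = -195 to 135 mm, flaring outward to y = 165 mm.
- stop_face (a point): Middle of the end stop's face, tunnel y = -195 mm, 18 mm above the bench (its top): a steel cross bar. Fully home, the long charger's origin is at tunnel y = -125 mm.

How it is judged:
By the outcome, as a careful person would: the job done as asked, in the order asked, and still so for the second after the job is handed in, with the robot touching nothing.
It also fails if it takes over 64 s, if anything falls off the work surface, if the arm or the gripper's body presses on something with over 40 N, if the wrist force passes 120 N, or if a joint passes its speed limit or range.

## Working session

There is one attempt and no reset: what is moved stays moved. The work goes in short steps, Python scripts to look and compute and a shell command to move; the robot and the scene stay as the last step left them, time stands still between calls to the robot, and variables do not carry over. Pictures are saved under pics/ and viewed, at most 10 in all, crops included, and the job is handed in when it is done.

```bash
ls; mkdir -p pics; cat > h.py <<'E'
import numpy as np, cv2
from plant import r, vision
def world(c):
    K=np.array(c["camera_matrix"]);E=np.linalg.inv(np.array(c["extrinsics"]));d=c["depth"]
    v,u=np.mgrid[:480,:640];X=(u-K[0,2])/K[0,0]*d;Y=(v-K[1,2])/K[1,1]*d
    P=np.stack([X,-Y,-d,np.ones_like(d)],-1)@E.T
    return P[...,:3]
E
python3 - <<'E'
from h import *
print(r.get_state())
for n in("scene","top"):
    c=vision.capture(n);cv2.imwrite(f"pics/{n}0.png",c["frame"]);np.save(n+"P.npy",world(c));np.save(n+"D.npy",c["depth"]);print(c["camera_matrix"],c["extrinsics"],c.keys())
E
```

```text
pics
{'time_s': 0.0, 'joints': array([ 8.27980441e+01,  2.05905515e+01,  6.32447663e-01, -2.19345212e-02,
       -7.01341299e+01, -1.65062409e+01]), 'qd': array([-0.08447041, -0.06481919,  0.08608057,  0.03956931,  0.0333525 ,
       -0.08336965]), 'joint_torque': array([-1.33876292e-03, -5.82723141e+01,  2.93048537e+01,  6.99690789e+00,
        6.72890237e-03, -1.82873127e-04]), 'tcp_pos': array([0.27123878, 0.61760239, 0.24761684]), 'eef_rot': array([ 1.79905708e+02, -6.43825244e-03, -2.37156619e+01]), 'contact_force': array([ 0.37398333, -0.18189341, -0.0208112 ]), 'moment': array([0.0460305 , 0.01117891, 0.02741956]), 'gripper_force': 0.0, 'gripper_width': 0.08772100311821729}
[[604.1613963    0.         317.79000313]
 [  0.         604.1613963  242.24835049]
 [  0.           0.           1.        ]] [[ 0.69271693  0.72111684 -0.01156553 -0.39437783]
 [-0.45779587  0.45204468  0.76555767  0.11435843]
 [ 0.55728466 -0.52502011  0.64326332 -1.77206468]
 [ 0.          0.          0.          1.        ]] dict_keys(['frame', 'depth', 'camera_matrix', 'extrinsics'])
[[480.59859305   0.         322.24973778]
 [  0.         480.59859305 234.6085027 ]
 [  0.           0.           1.        ]] [[-3.31066189e-02 -9.99451825e-01 -2.07656023e-05  5.26924112e-02]
 [ 9.79155232e-01 -3.24384647e-02  2.00506302e-01 -5.56354226e-01]
 [-2.00397063e-01  6.61775297e-03  9.79692412e-01 -1.21353669e+00]
 [ 0.00000000e+00  0.00000000e+00  0.00000000e+00  1.00000000e+00]] dict_keys(['frame', 'depth', 'camera_matrix', 'extrinsics'])
```

View pics/top0.png

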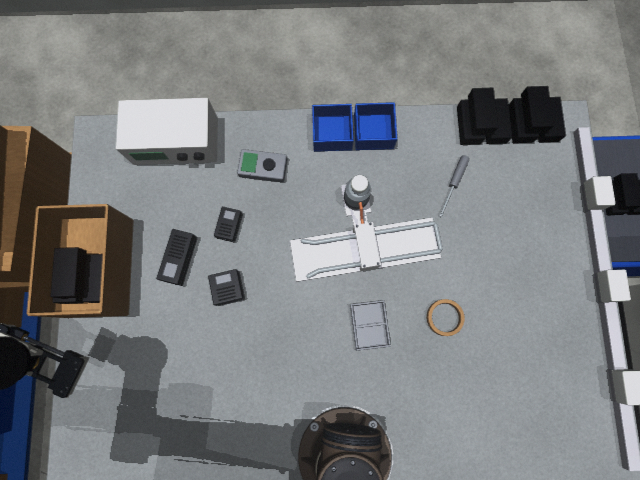

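View pics/scene0.png

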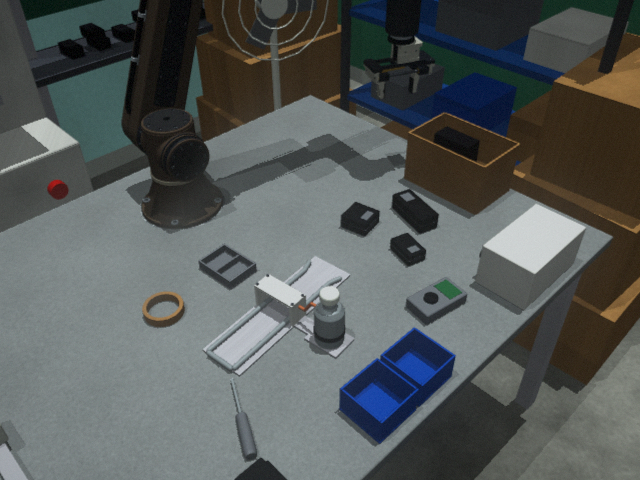

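The top view shows the long charger at (177,257), the tunnel centred near (367,247) with its loading end on the left, and the cap at (359,185). The end stop is at (439,240). The small chargers sit beside the long one at (228,224) and (226,287).

```bash
python3 - <<'E'
from h import *
P=np.load("topP.npy");Z=P[...,2]
def rect(u0,u1,v0,v1,z0,z1,name):
    s=P[v0:v1,u0:u1].reshape(-1,3);s=s[(s[:,2]>z0)&(s[:,2]<z1)]
    (c,sz,a)=cv2.minAreaRect((s[:,:2]*1000).astype(np.float32))
    print(name,len(s),np.round(c,1),np.round(sz,1),round(a,2),"mean",np.round(s.mean(0)*1000,1))
    return s
print("bench z",np.median(P[330:400,230:290,2]))
rect(150,200,220,295,.042,.06,"long")
rect(211,246,203,246,.028,.05,"short")
rect(205,248,265,310,.034,.06,"square")
rect(355,385,215,275,.066,.085,"hood")
rect(345,375,172,200,.142,.165,"cap")
s=rect(285,446,210,290,.003,.010,"plate")
s=rect(285,446,210,290,.011,.025,"bars")
rect(236,290,145,185,.02,.05,"meter")
# plate from colour in both
E
```

```text
bench z -0.00028165058550766453
long 1160 [515.6 425.3] [ 62.1 139.7] 74.13 mean [514.7 424.7  47.5]
short 626 [603.4 289.9] [56.2 85.5] 75.06 mean [602.7 289.7  34.3]
square 911 [431.  293.2] [80.2 78.7] 11.53 mean [430.4 292.6  41.5]
hood 794 [536.5 -79.9] [137.9  50.6] 7.43 mean [524.6 -81.5  70.4]
cap 228 [668.1 -61.5] [40.1 41.7] 86.96 mean [667.3 -62.  150.3]
plate 4571 [524.9 -83.6] [444.2 219.8] 88.09 mean [524.6 -80.    6. ]
bars 1293 [554.3 -93.9] [170.4 429.4] 6.65 mean [ 529.4 -114.2   16.6]
meter 1238 [769.7 196. ] [131.2  77.6] 80.34 mean [767.3 195.   31.9]
```

```bash
cat >> h.py <<'E'
from scipy.optimize import least_squares
from scipy.spatial.transform import Rotation as R
def go(x,y,z,yaw,show=True):
    s=r.get_state();M=R.from_euler('xyz',s["eef_rot"],degrees=True);T=R.from_euler('xyz',[180,0,yaw],degrees=True)
    d=M.inv().apply(np.array([x,y,z])-s["tcp_pos"]);w=(M.inv()*T).as_rotvec(degrees=True)
    print("shift units(20mm)",np.round(d/.02,2),"turn units(4deg)",np.round(w/4,2),"F",np.round(s["contact_force"],1),"t",s["time_s"])
def tun(x,y):
    t=np.load("tun.npy");a=t[2];return t[0]+x*np.cos(a)-y*np.sin(a),t[1]+x*np.sin(a)+y*np.cos(a)
E
python3 - <<'E'
from h import *
Q=[]
for n,zo in(("top",0),("scene",0)):
    P=np.load(n+"P.npy").reshape(-1,3)
    def tf(p,s):
        d=s[:,:2]-p[:2];c,q=np.cos(p[2]),np.sin(p[2]);return np.c_[d@[c,q],d@[-q,c]]
    p=np.array([.524,-.082,np.deg2rad(7.5)])
    for it in range(4):
        l=tf(p,P);ax=np.abs(l[:,0])
        m=(P[:,2]>.0145)&(P[:,2]<.0195)&(ax>.03)&(ax<.048)&(l[:,1]>-.19)&(l[:,1]<.13)&(abs(l[:,1])>.04)
        h=(P[:,2]>.068)&(P[:,2]<.08)&(ax<.04)&(abs(l[:,1])<.04)
        b=P[m];hh=P[h]
        f=lambda p:np.r_[abs(tf(p,b)[:,0])-.039, 3*(np.ptp(tf(p,hh)[:,1])*0+ (np.percentile(tf(p,hh)[:,1],2)+np.percentile(tf(p,hh)[:,1],98))/2)*np.ones(200)]
        p=least_squares(f,p,loss='soft_l1',f_scale=.003).x
    k=P[(P[:,2]>.145)&(P[:,2]<.158)&(np.hypot(P[:,0]-.667,P[:,1]+.062)<.03)]
    st=tf(p,P);st=st[(P[:,2]>.0145)&(P[:,2]<.02)&(abs(st[:,0])<.025)&(st[:,1]<-.15)&(st[:,1]>-.25)]
    cap=cv2.minEnclosingCircle((k[:,:2]*1000).astype(np.float32))
    print(n,p[:2],np.rad2deg(p[2]),m.sum(),"cap",cap,k.mean(0),tf(p,np.array([[*cap[0],0]])/1000),"stop y",np.percentile(st[:,1],[2,50,98]) if len(st) else 0, "hood",np.percentile(tf(p,hh)[:,1],[2,98]))
    L=P[(P[:,2]>.043)&(P[:,2]<.053)&(np.hypot(P[:,0]-.5156,P[:,1]-.425)<.085)]
    print("long",cv2.minAreaRect((L[:,:2]*1000).astype(np.float32)))
    if n=="top":np.save("tun.npy",p)
# tube: points above hood between hood and canister
P=np.load("topP.npy").reshape(-1,3);l=tf(np.load("tun.npy"),P);m=(l[:,0]>.0)&(l[:,0]<.105)&(abs(l[:,1])<.05)&(P[:,2]>.078)
print("tube",np.round(np.c_[l[m],P[m,2]][::6],3))
go(.5156,.4253,.15,-15.9)
E
```

```text
top [ 0.52500151 -0.08148755] 7.253211322413645 468 cap ((668.4380493164062, -62.60698318481445), 21.62321662902832) [ 0.6676074  -0.06213659  0.1504816 ] [[0.1446725  0.00061996]] stop y [-0.20635387 -0.20141743 -0.19447007] hood [-0.02371278  0.02371278]
long ((515.570556640625, 425.2529602050781), (61.93018341064453, 139.4873046875), 74.27057647705078)
scene [ 0.52670892 -0.08158774] 7.654031493004559 453 cap ((669.5442504882812, -62.543251037597656), 22.3553466796875) [ 0.67081735 -0.06358719  0.14898638] [[ 0.14409928 -0.00014958]] stop y [-0.20721145 -0.20037682 -0.19540518] hood [-0.02411645  0.02411645]
long ((517.5934448242188, 423.5865783691406), (65.32321166992188, 146.66131591796875), 75.65463256835938)
tube [[0.105 0.002 0.09 ]
 [0.1   0.003 0.09 ]
 [0.095 0.003 0.088]
 [0.091 0.004 0.081]]
shift units(20mm) [15.05  3.89  4.89] turn units(4deg) [ 0.02 -0.   -1.95] F [-0.   0.2  0.3] t 0.1
```

```bash
python3 -c "
import numpy as np;np.save('tun.npy',[.5257,-.0815,np.deg2rad(7.4)])"
python3 -m pendant '[[[0.94,0.243,0.306,0,0,-0.122,1],[0.94,0.243,0.306,0,0,-0.122,1],[0.94,0.243,0.306,0,0,-0.122,1],[0.94,0.243,0.306,0,0,-0.122,1],[0.94,0.243,0.306,0,0,-0.122,1],[0.94,0.243,0.306,0,0,-0.122,1],[0.94,0.243,0.306,0,0,-0.122,1],[0.94,0.243,0.306,0,0,-0.122,1]]]' 40
python3 -m pendant '[[[0.94,0.243,0.306,0,0,-0.122,1],[0.94,0.243,0.306,0,0,-0.122,1],[0.94,0.243,0.306,0,0,-0.122,1],[0.94,0.243,0.306,0,0,-0.122,1],[0.94,0.243,0.306,0,0,-0.122,1],[0.94,0.243,0.306,0,0,-0.122,1],[0.94,0.243,0.306,0,0,-0.122,1],[0.94,0.243,0.306,0,0,-0.122,1]]]'
python3 -c "
from h import *
go(.516,.425,.038,-15.8)"
```

```text
time_s: 0.9
tcp_pos: [0.3967, 0.5249, 0.1989]
eef_rot: [180.0, 0.0, -19.8]
contact_force: [-0.1, -0.0, 0.4]
gripper_width: 0.0874
gripper_force: 0.0
time_s: 1.7
tcp_pos: [0.5276, 0.4413, 0.1499]
eef_rot: [180.0, 0.0, -15.9]
contact_force: [0.1, -0.0, 0.1]
gripper_width: 0.0877
gripper_force: 0.0
shift units(20mm) [-0.33  0.94  5.6 ] turn units(4deg) [ 0.01  0.01 -0.02] F [ 0.1 -0.   0.1] t 1.7
```

```bash
python3 -m pendant '[[[-0.16,0.47,0.8,0,0,0,1],[-0.17,0.47,0.8,0,0,0,1],[0,0,0.8,0,0,0,1],[0,0,0.8,0,0,0,1],[0,0,0.8,0,0,0,1],[0,0,0.8,0,0,0,1],[0,0,0.8,0,0,0,1],[0,0,0,0,0,0,1]]]'
python3 -m pendant '[[[0,0,0,0,0,0,-1],[0,0,0,0,0,0,-1],[0,0,0,0,0,0,-1],[0,0,0,0,0,0,-1],[0,0,0,0,0,0,-1],[0,0,0,0,0,0,-1],[0,0,0,0,0,0,-1],[0,0,0,0,0,0,-1]]]' 40
python3 -c "
from h import *
go(.516,.425,.138,-15.8)"
```

```text
time_s: 2.5
tcp_pos: [0.5144, 0.4242, 0.0358]
eef_rot: [179.7, 0.1, -15.9]
contact_force: [0.3, -0.0, 0.6]
gripper_width: 0.0878
gripper_force: 0.0
time_s: 3.3
tcp_pos: [0.5162, 0.4266, 0.0397]
eef_rot: [-179.9, -0.1, -15.9]
contact_force: [-0.3, 2.5, 5.0]
gripper_width: 0.06
gripper_force: 40.0
shift units(20mm) [ 0.02  0.07 -4.92] turn units(4deg) [-0.03 -0.01 -0.02] F [-0.3  2.5  5. ] t 3.3
```

```bash
python3 -m pendant '[[[0,0,-1,0,0,0,-1],[0,0,-1,0,0,0,-1],[0,0,-1,0,0,0,-1],[0,0,-1,0,0,0,-1],[0,0,-1,0,0,1,-1],[0,0,0,0,0,1,-1],[0,0,0,0,0,1,-1],[0,0,0,0,0,1,-1]]]'
python3 -m pendant '[[[0,0,0,0,0,1,-1],[0,0,0,0,0,1,-1],[0,0,0,0,0,1,-1],[0,0,0,0,0,1,-1],[0,0,0,0,0,1,-1],[0,0,0,0,0,1,-1],[0,0,0,0,0,1,-1],[0,0,0,0,0,1,-1]]]'
python3 -m pendant '[[[0,0,0,0,0,1,-1],[0,0,0,0,0,1,-1],[0,0,0,0,0,1,-1],[0,0,0,0,0,1,-1],[0,0,0,0,0,0.7,-1],[0,0,0,0,0,0,-1],[0,0,0,0,0,0,-1],[0,0,0,0,0,0,-1]]]'
python3 -c "
from h import *
print(tun(0,.118));go(*tun(0,.118),.12,-82.6)"
```

```text
time_s: 4.1
tcp_pos: [0.5146, 0.4244, 0.1373]
eef_rot: [179.8, 0.1, -32.1]
contact_force: [-0.9, -0.5, -4.3]
gripper_width: 0.0593
gripper_force: 40.0
time_s: 4.9
tcp_pos: [0.5146, 0.4244, 0.137]
eef_rot: [179.8, -0.1, -64.1]
contact_force: [1.1, 0.1, -3.9]
gripper_width: 0.0595
gripper_force: 40.0
time_s: 5.7
tcp_pos: [0.5153, 0.4253, 0.1381]
eef_rot: [179.9, -0.0, -82.6]
contact_force: [0.3, 1.4, -3.1]
gripper_width: 0.0598
gripper_force: 40.0
(np.float64(0.5105021196038475), np.float64(0.03551719716120466))
shift units(20mm) [19.3   2.73  0.92] turn units(4deg) [ 0.01 -0.01 -0.01] F [ 0.3  1.4 -3.1] t 5.7
```

```bash
python3 -m pendant '[[[0.8,0.114,0.04,0,0,0,-1],[0.8,0.114,0.04,0,0,0,-1],[0.8,0.114,0.04,0,0,0,-1],[0.8,0.114,0.04,0,0,0,-1],[0.8,0.114,0.04,0,0,0,-1],[0.8,0.114,0.04,0,0,0,-1],[0.8,0.114,0.04,0,0,0,-1],[0.8,0.114,0.04,0,0,0,-1]]]'
python3 -m pendant '[[[0.8,0.114,0.04,0,0,0,-1],[0.8,0.114,0.04,0,0,0,-1],[0.8,0.114,0.04,0,0,0,-1],[0.8,0.114,0.04,0,0,0,-1],[0.8,0.114,0.04,0,0,0,-1],[0.8,0.114,0.04,0,0,0,-1],[0.8,0.114,0.04,0,0,0,-1],[0.8,0.114,0.04,0,0,0,-1]]]'
python3 -m pendant '[[[0.8,0.114,0.04,0,0,0,-1],[0.8,0.114,0.04,0,0,0,-1],[0.8,0.114,0.04,0,0,0,-1],[0.8,0.114,0.04,0,0,0,-1],[0.8,0.114,0.04,0,0,0,-1],[0.8,0.114,0.04,0,0,0,-1],[0.8,0.114,0.04,0,0,0,-1],[0.8,0.114,0.04,0,0,0,-1]]]'
python3 - <<'E'
from h import *
go(*tun(0,.118),.06,-82.6)
c=vision.capture("wrist");np.savez("w.npz",**{k:np.array(v) for k,v in c.items()});print(r.get_state()["tcp_pos"]);cv2.imwrite("pics/w1.png",c["frame"])
c=vision.capture("scene");cv2.imwrite("pics/s1.png",cv2.resize(c["frame"][220:420,180:440],None,fx=2.5,fy=2.5))
E
```

```text
time_s: 6.5
tcp_pos: [0.5138, 0.295, 0.1323]
eef_rot: [-180.0, 0.0, -82.7]
contact_force: [0.9, -0.2, -3.7]
gripper_width: 0.0601
gripper_force: 40.0
time_s: 7.3
tcp_pos: [0.512, 0.1658, 0.1258]
eef_rot: [-180.0, 0.0, -82.7]
contact_force: [-0.2, -1.2, -3.8]
gripper_width: 0.0596
gripper_force: 40.0
time_s: 8.1
tcp_pos: [0.5101, 0.0365, 0.1194]
eef_rot: [-180.0, 0.0, -82.7]
contact_force: [-0.4, -0.0, -3.0]
gripper_width: 0.0599
gripper_force: 40.0
shift units(20mm) [ 0.05 -0.01  2.97] turn units(4deg) [-0.    0.   -0.02] F [-0.4 -0.  -3. ] t 8.1
[0.50944744 0.03483948 0.11911832]
```

View pics/w1.png

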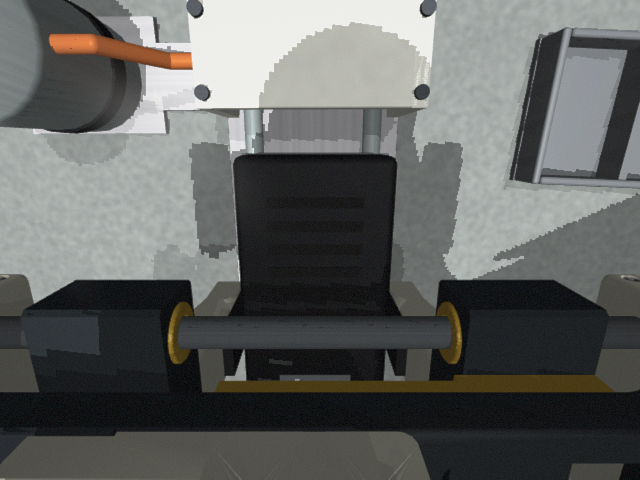

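View pics/s1.png

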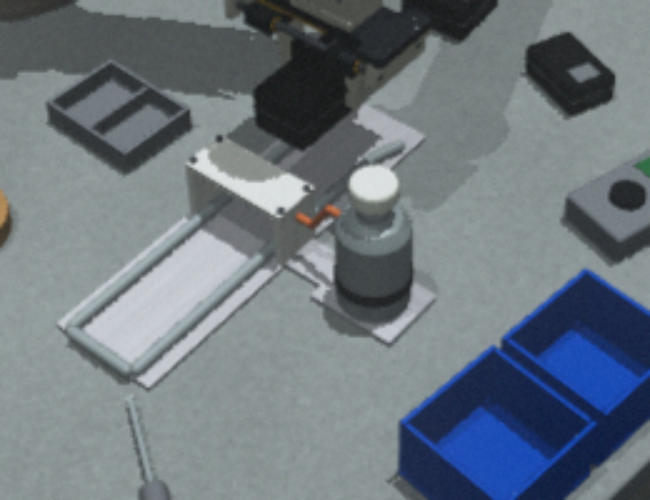

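The wrist view shows the charger's top (235–395 px, leading edge at row 160) lined up with the bars and the hood (190–435 px, edge at row 108). I'll measure that alignment from the wrist depth.

```bash
cat >> h.py <<'E'
def wristP(c,s):
    K=np.array(c["camera_matrix"]);H=np.array(c["hand_eye"]);d=c["depth"];v,u=np.mgrid[:480,:640]
    P=np.stack([(u-K[0,2])/K[0,0]*d,-(v-K[1,2])/K[1,1]*d,-d],-1)@H[:3,:3].T+H[:3,3]
    P=R.from_euler('xyz',s["eef_rot"],degrees=True).apply(P.reshape(-1,3))+s["tcp_pos"];P[d.ravel()==0]=np.nan
    return P.reshape(480,640,3)
def loc(P):
    t=np.load("tun.npy");d=P[...,:2]-t[:2];c,q=np.cos(t[2]),np.sin(t[2]);return np.stack([d@[c,q],d@[-q,c],P[...,2]],-1)
E
python3 - <<'E'
from h import *
s=r.get_state();c=vision.capture("wrist");L=loc(wristP(c,s))
for v in(175,200,225,250):
    row=L[v,215:420];m=row[:,2]>.11;print("chg",v,np.round(row[m][[0,-1]]*1000,1))
h=L[5:105,180:445].reshape(-1,3);h=h[(h[:,2]>.066)&(h[:,2]<.08)]
print("hood x",np.percentile(h[:,0],[1,99])*1e3,"ymax",np.percentile(h[:,1],99)*1e3,"z",np.median(h[:,2]))
f=h[h[:,1]>.005];lo=[np.percentile(h[abs(h[:,1]-y)<.003][:,0],[1,99]).round(4) for y in(-.01,.0,.01,.02)];print(lo)
b=L[110:150,230:400].reshape(-1,3);b=b[(b[:,2]>.0150)&(b[:,2]<.022)];print("bars",np.mean(b[b[:,0]<0],0),np.mean(b[b[:,0]>0],0))
e=L[150:240,230:400].reshape(-1,3);e=e[e[:,2]>.11*1];print("front",np.percentile(e[:,1],1),"top z",np.median(e[:,2]))
go(*tun(0,.118),.06,-82.6)
E
```

```text
chg 175 [[ 27.6  55.8 125.6]
 [-31.7  56.2 124.1]]
chg 200 [[ 27.9  65.1 125.1]
 [-31.4  65.4 124.8]]
chg 225 [[ 27.8  74.6 125.1]
 [-31.7  75.1 124.1]]
chg 250 [[ 28.3  84.8 124.2]
 [-31.1  84.5 125.9]]
hood x [-55.79320506  56.51514331] ymax 25.940314995193507 z 0.06948630347710252
[array([-0.0559,  0.0567]), array([-0.0559,  0.0567]), array([-0.0559,  0.0567]), array([-0.0551,  0.0562])]
bars [-0.03884819  0.0363931   0.01681479] [0.03938882 0.03623388 0.01687591]
front 0.048997343421614284 top z 0.12701094417996542
shift units(20mm) [ 0.05 -0.02  2.97] turn units(4deg) [ 0.   -0.   -0.05] F [ 0.4  1.4 -3.7] t 8.25
```

```bash
python3 -m pendant '[[[0.05,-0.1,0.6,0,0,0,-1],[0,0,0.6,0,0,0,-1],[0,0,0.6,0,0,0,-1],[0,0,0.6,0,0,0,-1],[0,0,0.5,0,0,0,-1],[0,0,0.3,0,0,0,-1],[0,0,0.2,0,0,0,-1],[0,0,0,0,0,0,-1]]]'
python3 - <<'E'
from h import *
s=r.get_state();c=vision.capture("wrist");L=loc(wristP(c,s))
e=L[130:260,190:440].reshape(-1,3);e=e[(e[:,2]>.045)&(e[:,2]<.07)&(e[:,1]>.035)&(e[:,1]<.1)];print("chg x",np.percentile(e[:,0],[1,99]),"front",np.percentile(e[:,1],1),"top z",np.median(e[:,2]),len(e))
go(*tun(0,.118),.046,-82.6)
E
```

```text
time_s: 9.05
tcp_pos: [0.5121, 0.0371, 0.0509]
eef_rot: [180.0, -0.0, -82.7]
contact_force: [-0.5, -0.2, -3.3]
gripper_width: 0.0601
gripper_force: 40.0
chg x [-0.02791843  0.02987191] front 0.05024347856447843 top z 0.05881301452631158 16571
shift units(20mm) [0.07 0.1  0.27] turn units(4deg) [ 0.   -0.   -0.02] F [ 0.5  0.2 -3.7] t 9.1
```

```bash
python3 -m pendant '[[[0,0,0.07,0,0,0,-1],[0,0,0.07,0,0,0,-1],[0,0,0.07,0,0,0,-1],[0,0,0,0,0,0,-1],[0,0,0,0,0,0,-1],[0,0,0,0,0,0,-1],[0,0,0,0,0,0,-1],[0,0,0,0,0,0,-1]]]'

```

```text
time_s: 9.9
tcp_pos: [0.5123, 0.0371, 0.0473]
eef_rot: [-180.0, 0.0, -82.7]
contact_force: [-0.2, -0.2, -2.8]
gripper_width: 0.0594
gripper_force: 40.0
```

```bash
python3 -m pendant '[[[0,0,0.05,0,0,0,-1],[0,0,0.05,0,0,0,-1],[0,0,0.05,0,0,0,-1],[0,0,0,0,0,0,-1],[0,0,0,0,0,0,-1],[0,0,0,0,0,0,-1],[0,0,0,0,0,0,-1],[0,0,0,0,0,0,-1]]]'

```

```text
time_s: 10.7
tcp_pos: [0.5123, 0.0371, 0.0456]
eef_rot: [-180.0, -0.0, -82.7]
contact_force: [-6.4, 0.7, 14.5]
gripper_width: 0.0602
gripper_force: 40.0
```

```bash
python3 -m pendant '[[[0,0,0,0,0,0,1],[0,0,0,0,0,0,1],[0,0,-0.05,0,0,0,1],[0,0,0,0,0,0,1],[-0.65,0,0,0,0,0,1],[-0.65,0,0,0,0,0,1],[-0.65,0,0,0,0,0,1],[-0.7,0,0,0,0,0,1]]]'
python3 - <<'E'
from h import *
s=r.get_state();c=vision.capture("wrist");L=loc(wristP(c,s))
cv2.imwrite("pics/w2.png",c["frame"])
e=L.reshape(-1,3);e=e[(e[:,2]>.045)&(e[:,2]<.06)&(e[:,1]>.03)&(e[:,1]<.12)&(abs(e[:,0])<.042)]
for y in(.06,.08,.1,.11):
  q=e[abs(e[:,1]-y)<.005];print(y,len(q),np.percentile(q[:,0],[2,98])if len(q) else 0)
print("front",np.percentile(e[:,1],1),"top z",np.median(e[:,2]))
print(loc(s["tcp_pos"]))
go(*tun(0,.173),.0456,-82.6)
E
```

```text
time_s: 11.5
tcp_pos: [0.5053, 0.0911, 0.0452]
eef_rot: [-180.0, 0.0, -82.7]
contact_force: [-0.9, 0.7, 0.3]
gripper_width: 0.0877
gripper_force: 0.0
0.06 5469 [-0.02721875  0.02939897]
0.08 5727 [-0.0270727  0.0294345]
0.1 4991 [-0.02704022  0.0294572 ]
0.11 4594 [-0.02705318  0.02944154]
front 0.05706542778176846 top z 0.053517517392950985
[0.00204274 0.17375189 0.04521419]
shift units(20mm) [ 0.11  0.13 -0.01] turn units(4deg) [-0.01  0.   -0.01] F [0.3 2.1 0.5] t 11.55
```

View pics/w2.png

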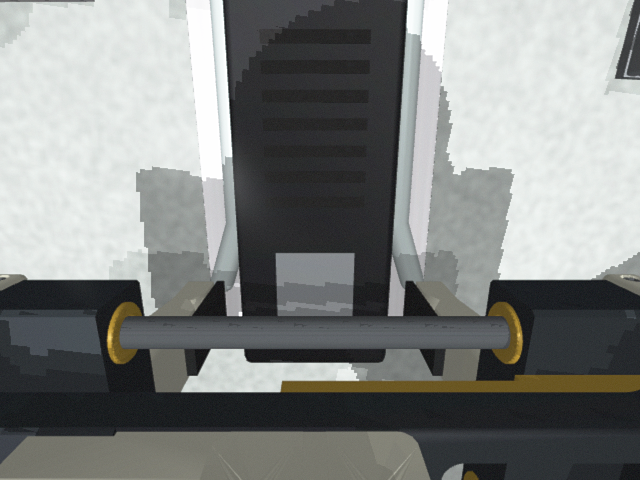

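The charger lies flat between the bars: its edges (235 and 400 px) are inside both bars, and the fingers straddle its trailing end. Now I'll grip it there and push.

```bash
python3 -m pendant '[[[0,0,0,0,0,0,-1],[0,0,0,0,0,0,-1],[0,0,0,0,0,0,-1],[0,0,0,0,0,0,-1],[0,0,0,0,0,0,-1],[0.3,0,0,0,0,0,-1],[0.5,0,0,0,0,0,-1],[0.5,0,0,0,0,0,-1]]]' 30

```

```text
time_s: 12.35
tcp_pos: [0.5089, 0.0631, 0.0452]
eef_rot: [-180.0, 0.0, -82.7]
contact_force: [-0.1, 1.6, -1.0]
gripper_width: 0.0596
gripper_force: 30.0
```

```bash
python3 -m pendant '[[[0.6,0,0,0,0,0,-1],[0.6,0,0,0,0,0,-1],[0.6,0,0,0,0,0,-1],[0.6,0,0,0,0,0,-1],[0.6,0,0,0,0,0,-1],[0.6,0,0,0,0,0,-1],[0.6,0,0,0,0,0,-1],[0.4,0,0,0,0,0,-1]]]'
python3 - <<'E'
from h import *
s=r.get_state();print(loc(s["tcp_pos"]),s["contact_force"])
c=vision.capture("top");P=loc(world(c));cv2.imwrite("pics/t2.png",cv2.resize(c["frame"][160:320,240:480],None,fx=3,fy=3))
e=P.reshape(-1,3);e=e[(e[:,2]>.045)&(e[:,2]<.06)&(e[:,1]>-.12)&(e[:,1]<-.03)&(abs(e[:,0])<.02)];print(len(e),np.percentile(e[:,1],[1,50,99])if len(e) else 0)
E
```

```text
time_s: 13.15
tcp_pos: [0.5206, -0.0285, 0.0452]
eef_rot: [180.0, -0.0, -82.7]
contact_force: [1.3, 2.2, -0.8]
gripper_width: 0.0595
gripper_force: 30.0
[0.00175928 0.05325463 0.04522686] [ 1.28085951  2.24404717 -0.83936768]
231 [-0.07125833 -0.05093269 -0.03024436]
```

```bash
python3 -m pendant '[[[0,0,0,0,0,0,1],[0,0,0,0,0,0,1],[0,0,0,0,0,0,1],[0,0,0,0,0,0,1],[0,0,-0.5,0,0,0,1],[0,0,-1,0,0,0,1],[0,0,-1,0,0,0,1],[0,0,-1,0,0,0,1]]]'
python3 -m pendant '[[[0,0,-1,0,0,0,1],[0,0,-1,0,0,0,1],[0,0,-1,0,0,0,1],[0,0,-1,0,0,0,1],[0,0,-1,0,0,0,-1],[0,0,0,0,0,0,-1],[0,0,0,0,0,0,-1],[0,0,0,0,0,0,-1]]]'
python3 - <<'E'
from h import *
s=r.get_state();print(loc(s["tcp_pos"]),s["contact_force"])
c=vision.capture("wrist");L=loc(wristP(c,s));cv2.imwrite("pics/w3.png",c["frame"])
e=L.reshape(-1,3);k=e[(e[:,2]>.04)&(e[:,2]<.058)&(abs(e[:,0])<.045)]
f=k[k[:,1]<-.03];b=k[k[:,1]>.03];print("far",len(f),np.percentile(f[:,1],[1,99])if len(f) else 0,"near",len(b),np.percentile(b[:,1],[1,99])if len(b) else 0)
go(.6693,-.0627,.19,-82.6)
E
```

```text
time_s: 14.0
tcp_pos: [0.5205, -0.0272, 0.1167]
eef_rot: [-180.0, -0.0, -82.7]
contact_force: [1.0, -0.4, -0.9]
gripper_width: 0.0878
gripper_force: 0.0
time_s: 14.8
tcp_pos: [0.52, -0.0273, 0.2149]
eef_rot: [180.0, 0.0, -82.7]
contact_force: [-0.3, 1.0, -0.4]
gripper_width: 0.0611
gripper_force: 0.0
[0.00128658 0.0544403  0.2149028 ] [-0.28513453  0.98492768 -0.43971992]
far 3874 [-0.0687625  -0.03070137] near 2931 [0.03183838 0.06979498]
shift units(20mm) [ 2.7  -7.18  1.22] turn units(4deg) [ 0.02 -0.   -0.03] F [-0.8  0.4 -0. ] t 14.85
```

View pics/w3.png

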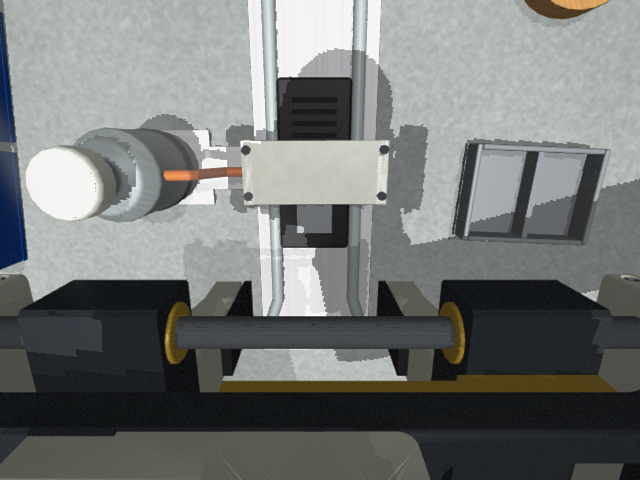

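The charger sticks out evenly: near end at row 247 and far end at row 78, measured as y = -69 and +70 mm. The cap is at (65,183).

```bash
python3 -m pendant '[[[0.35,-0.9,0,0,0,0,-1],[0.35,-0.9,0,0,0,0,-1],[0.34,-0.9,0,0,0,0,-1],[0.34,-0.9,0,0,0,0,-1],[0.33,-0.9,0,0,0,0,-1],[0.33,-0.9,0,0,0,0,-1],[0.33,-0.9,0,0,0,0,-1],[0.33,-0.88,0,0,0,0,-1]]]' 20
python3 -m pendant '[[[0,0,0.3,0,0,0,-1],[0,0,0.3,0,0,0,-1],[0,0,0.3,0,0,0,-1],[0,0,0.3,0,0,0,-1],[0,0,0.2,0,0,0,-1],[0,0,0.1,0,0,0,-1],[0,0,0,0,0,0,-1],[0,0,0,0,0,0,-1]]]'
python3 -c "
from h import *
go(.6693,-.0627,.173,-82.6)"
```

```text
time_s: 15.65
tcp_pos: [0.6702, -0.0629, 0.214]
eef_rot: [179.9, -0.0, -82.7]
contact_force: [0.2, -0.7, 1.0]
gripper_width: 0.0011
gripper_force: 0.0
time_s: 16.45
tcp_pos: [0.6699, -0.0626, 0.1856]
eef_rot: [-180.0, -0.0, -82.7]
contact_force: [0.8, -0.0, 0.5]
gripper_width: 0.0003
gripper_force: 0.0
shift units(20mm) [-0.    0.03  0.63] turn units(4deg) [-0.01 -0.   -0.02] F [ 0.8 -0.   0.5] t 16.45
```

```bash
python3 -m pendant '[[[0,0,0.3,0,0,0,-1],[0,0,0.3,0,0,0,-1],[0,0,0.2,0,0,0,-1],[0,0,0.1,0,0,0,-1],[0,0,0.1,0,0,0,-1],[0,0,0.05,0,0,0,-1],[0,0,0,0,0,0,-1],[0,0,0,0,0,0,-1]]]'
```

```text
time_s: 17.25
tcp_pos: [0.67, -0.0627, 0.165]
eef_rot: [-180.0, -0.0, -82.7]
contact_force: [-1.1, 0.9, 5.8]
gripper_width: 0.0006
gripper_force: 3.0
```

Contact at 5.8 N, partway down. I'll go the rest of the way to the bottom.

```bash
python3 -m pendant '[[[0,0,0.05,0,0,0,-1],[0,0,0.05,0,0,0,-1],[0,0,0.04,0,0,0,-1],[0,0,0,0,0,0,-1],[0,0,0,0,0,0,-1],[0,0,0,0,0,0,-1],[0,0,0,0,0,0,-1],[0,0,0,0,0,0,-1]]]'
```

```text
time_s: 18.05
tcp_pos: [0.67, -0.0627, 0.1632]
eef_rot: [-179.9, -0.0, -82.7]
contact_force: [-4.3, 1.1, 10.9]
gripper_width: 0.0007
gripper_force: 6.0
```

Force is 10.9 N, so the cap is at the bottom. Now I'll lift off.

```bash
python3 -m pendant '[[[0,0,-0.2,0,0,0,-1],[0,0,-0.3,0,0,0,-1],[0,0,-0.4,0,0,0,-1],[0,0,-0.5,0,0,0,-1],[0,0,-0.6,0,0,0,-1],[0,0,-0.6,0,0,0,-1],[0,0,0,0,0,0,-1],[0,0,0,0,0,0,-1]]]'
python3 - <<'E'
from h import *
c=vision.capture("scene");P=loc(world(c)).reshape(-1,3);k=P[(P[:,2]>.13)&(P[:,2]<.16)&(np.hypot(P[:,0]-.145,P[:,1])<.02)];print("cap z",np.percentile(k[:,2],[50,90,97]) if len(k) else 0)
go(*tun(.001,-.055),.2,-82.6)
E
```

```text
time_s: 18.85
tcp_pos: [0.6698, -0.0626, 0.2138]
eef_rot: [-180.0, 0.0, -82.7]
contact_force: [-1.0, -0.8, -0.6]
gripper_width: 0.0006
gripper_force: 0.0
cap z [0.1489669  0.15179794 0.15314928]
shift units(20mm) [2.77 7.2  0.66] turn units(4deg) [ 0.    0.   -0.03] F [0.  0.9 0.1] t 18.9
```

```bash
python3 -m pendant '[[[0.346,0.9,0,0,0,0,-1],[0.346,0.9,0,0,0,0,-1],[0.346,0.9,0,0,0,0,-1],[0.346,0.9,0,0,0,0,-1],[0.346,0.9,0,0,0,0,1],[0.346,0.9,0,0,0,0,1],[0.346,0.9,0,0,0,0,1],[0.346,0.9,0,0,0,0,1]]]' 30
python3 -m pendant '[[[0,0,0.7,0,0,0,1],[0,0,0.7,0,0,0,1],[0,0,0.7,0,0,0,1],[0,0,0.7,0,0,0,1],[0,0,0.7,0,0,0,1],[0,0,0.7,0,0,0,1],[0,0,0,0,0,0,1],[0,0,0,0,0,0,1]]]'
python3 - <<'E'
from h import *
s=r.get_state();print(loc(s["tcp_pos"]))
c=vision.capture("top");P=loc(world(c));cv2.imwrite("pics/t3.png",cv2.resize(c["frame"][160:320,240:480],None,fx=3,fy=3))
go(*tun(.001,-.055),.046,-82.6)
E
```

```text
time_s: 19.7
tcp_pos: [0.5329, -0.1362, 0.2127]
eef_rot: [179.9, 0.0, -82.7]
contact_force: [-0.3, 0.8, -0.0]
gripper_width: 0.0268
gripper_force: 0.0
time_s: 20.5
tcp_pos: [0.5338, -0.1359, 0.1292]
eef_rot: [179.9, -0.0, -82.7]
contact_force: [0.5, -0.3, 0.1]
gripper_width: 0.0865
gripper_force: 0.0
[ 0.00100248 -0.05503076  0.12922835]
shift units(20mm) [-0.    0.02  4.19] turn units(4deg) [-0.   -0.   -0.02] F [-0.7 -0.3  0.1] t 20.55
```

View pics/t3.png

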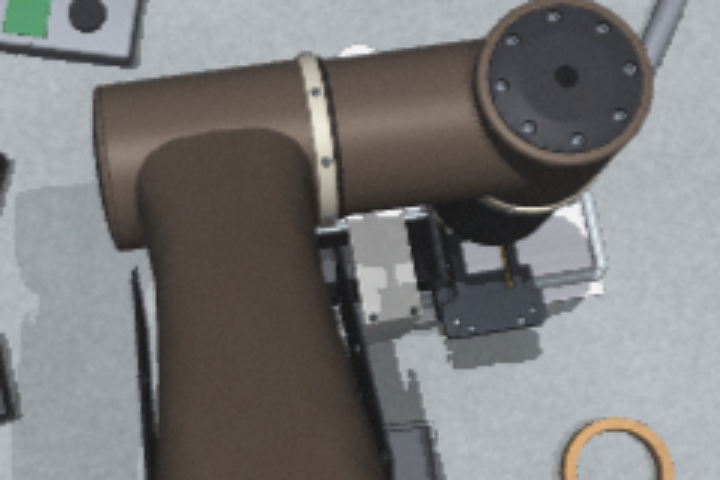

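The arm hides most of this view, and a forearm link passes near the cap (crop about (360,50)). I'll check its height before lowering.

```bash
python3 - <<'E'
from h import *
c=vision.capture("top");P=world(c)
for u,v in((400,120),(400,60),(400,180),(200,120),(220,220),(565,75),(300,200),(490,310)):print(u,v,np.round(P[160+v//3,240+u//3],3))
c=vision.capture("scene");cv2.imwrite("pics/s4.png",cv2.resize(c["frame"][120:420,180:480],None,fx=2,fy=2))
E
```

```text
400 120 [ 0.517 -0.049  0.531]
400 60 [ 0.554 -0.052  0.522]
400 180 [ 0.487 -0.049  0.512]
200 120 [0.519 0.062 0.533]
220 220 [0.45  0.052 0.596]
565 75 [ 0.533 -0.137  0.55 ]
300 200 [0.466 0.01  0.569]
490 310 [ 0.453 -0.145  0.22 ]
```

View pics/s4.png

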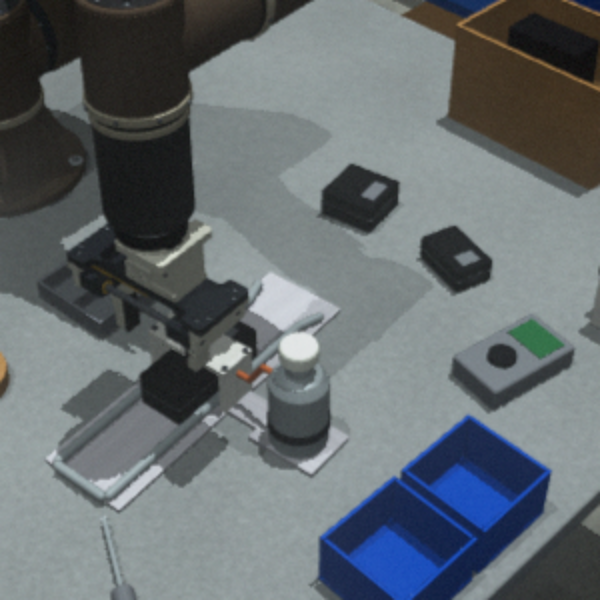

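The links are about 0.5 m up, well clear. The gripper stands above the protruding end at (180,385) and clears the canister at (298,400). I'll lower and grip.

```bash
python3 -m pendant '[[[0,0,0.65,0,0,0,1],[0,0,0.65,0,0,0,1],[0,0,0.65,0,0,0,1],[0,0,0.65,0,0,0,1],[0,0,0.65,0,0,0,1],[0,0,0.5,0,0,0,1],[0,0,0.4,0,0,0,1],[0,0,0,0,0,0,1]]]'
python3 -m pendant '[[[0,0,0,0,0,0,-1],[0,0,0,0,0,0,-1],[0,0,0,0,0,0,-1],[0,0,0,0,0,0,-1],[0,0,0,0,0,0,-1],[0,0,0,0,0,0,-1],[0,0,0,0,0,0,-1],[0,0,0,0,0,0,-1]]]' 30
python3 -c "
from h import *
print(loc(r.get_state()['tcp_pos']));go(*tun(.001,-.18),.046,-82.6)"
```

```text
time_s: 21.45
tcp_pos: [0.5333, -0.1359, 0.0451]
eef_rot: [179.9, 0.0, -82.7]
contact_force: [-0.9, 1.3, -1.2]
gripper_width: 0.0872
gripper_force: 0.0
time_s: 22.25
tcp_pos: [0.5342, -0.1359, 0.0469]
eef_rot: [-180.0, -0.0, -82.7]
contact_force: [-0.9, 0.8, 5.7]
gripper_width: 0.0605
gripper_force: 30.0
[ 0.001473   -0.05501862  0.04687717]
shift units(20mm) [6.25 0.01 0.04] turn units(4deg) [-0.01 -0.   -0.02] F [-0.9  0.8  5.7] t 22.25
```

Draw 6 of the 6.25 units first.

```bash
python3 -m pendant '[[[0.3,0,0,0,0,0,-1],[0.5,0,0,0,0,0,-1],[0.5,0,0,0,0,0,-1],[0.5,0,0,0,0,0,-1],[0.5,0,0,0,0,0,-1],[0.5,0,0,0,0,0,-1],[0.5,0,0,0,0,0,-1],[0.5,0,0,0,0,0,-1]]]'
python3 -m pendant '[[[0.4,0,0,0,0,0,-1],[0.4,0,0,0,0,0,-1],[0.4,0,0,0,0,0,-1],[0.3,0,0,0,0,0,-1],[0.2,0,0,0,0,0,-1],[0.2,0,0,0,0,0,-1],[0.1,0,0,0,0,0,-1],[0,0,0,0,0,0,-1]]]'
python3 -c "
from h import *
print(loc(r.get_state()['tcp_pos']));go(*tun(.001,-.18),.046,-82.6)"
```

```text
time_s: 23.05
tcp_pos: [0.5442, -0.211, 0.0469]
eef_rot: [-179.9, 0.0, -82.7]
contact_force: [-0.9, 6.9, 5.4]
gripper_width: 0.0597
gripper_force: 30.0
time_s: 23.85
tcp_pos: [0.5492, -0.2506, 0.0469]
eef_rot: [-179.9, 0.0, -82.7]
contact_force: [-0.2, 4.0, 6.4]
gripper_width: 0.0597
gripper_force: 30.0
[ 0.0015409  -0.17074504  0.04690983]
shift units(20mm) [0.46 0.03 0.05] turn units(4deg) [-0.01  0.   -0.02] F [-0.2  4.   6.4] t 23.85
```

```bash
python3 -m pendant '[[[0.1,0,0,0,0,0,-1],[0.1,0,0,0,0,0,-1],[0.1,0,0,0,0,0,-1],[0.05,0,0,0,0,0,-1],[0.05,0,0,0,0,0,-1],[0,0,0,0,0,0,-1],[0,0,0,0,0,0,-1],[0,0,0,0,0,0,-1]]]'
```

```text
time_s: 24.65
tcp_pos: [0.5501, -0.2573, 0.0469]
eef_rot: [-180.0, 0.1, -82.7]
contact_force: [-1.6, 12.3, 9.3]
gripper_width: 0.0598
gripper_force: 30.0
```

```bash
python3 -m pendant '[[[0.04,0,0,0,0,0,-1],[0.04,0,0,0,0,0,-1],[0,0,0,0,0,0,-1],[0,0,0,0,0,0,-1],[0,0,0,0,0,0,-1],[0,0,0,0,0,0,-1],[0,0,0,0,0,0,-1],[0,0,0,0,0,0,-1]]]'
```

```text
time_s: 25.45
tcp_pos: [0.55, -0.2575, 0.047]
eef_rot: [-180.0, 0.2, -82.7]
contact_force: [-2.7, 19.5, 13.0]
gripper_width: 0.0598
gripper_force: 30.0
```

It is hard against the stop: force rises with no motion. I'll release and lift.

```bash
python3 -m pendant '[[[-0.05,0,0,0,0,0,-1],[0,0,0,0,0,0,1],[0,0,0,0,0,0,1],[0,0,0,0,0,0,1],[0,0,0,0,0,0,1],[0,0,-0.3,0,0,0,1],[0,0,-0.6,0,0,0,1],[0,0,-1,0,0,0,1]]]'
python3 -m pendant '[[[0,0,-1,0,0,0,1],[0,0,-1,0,0,0,1],[0,0,-1,0,0,0,1],[0,0,-1,0,0,0,1],[0,0,-1,0,0,0,1],[-0.5,0,-0.6,0,0,0,1],[-0.5,0,0,0,0,0,1],[0,0,0,0,0,0,1]]]'
python3 - <<'E'
from h import *
for n in("scene","top","wrist"):
    s=r.get_state();c=vision.capture(n);P=loc(wristP(c,s) if n=="wrist" else world(c)).reshape(-1,3)
    if n=="scene":cv2.imwrite("pics/s5.png",cv2.resize(c["frame"][120:420,180:480],None,fx=2,fy=2))
    k=P[(P[:,2]>.046)&(P[:,2]<.060)&(abs(P[:,0])<.04)&(P[:,1]<-.028)&(P[:,1]>-.25)]
    print(n,len(k),np.percentile(k,[1,50,99],axis=0).round(4) if len(k) else 0)
    m=P[(P[:,2]>.13)&(P[:,2]<.16)&(np.hypot(P[:,0]-.145,P[:,1])<.02)];print("cap",np.percentile(m[:,2],90) if len(m) else 0)
E
```

```text
time_s: 26.25
tcp_pos: [0.5491, -0.2595, 0.0846]
eef_rot: [179.9, 0.0, -82.7]
contact_force: [0.7, 0.9, 0.5]
gripper_width: 0.0872
gripper_force: 0.0
time_s: 27.05
tcp_pos: [0.5468, -0.2381, 0.1964]
eef_rot: [-180.0, 0.0, -82.7]
contact_force: [0.1, -0.2, -0.9]
gripper_width: 0.0875
gripper_force: 0.0
scene 1380 [[-0.0291 -0.194   0.0468]
 [ 0.0033 -0.1293  0.0527]
 [ 0.0319 -0.0572  0.0575]]
cap 0.15138406102820207
top 384 [[-2.960e-02 -1.931e-01  4.820e-02]
 [-1.000e-04 -1.581e-01  5.440e-02]
 [ 2.930e-02 -1.349e-01  5.960e-02]]
cap 0
wrist 8576 [[-0.0282 -0.1909  0.0508]
 [ 0.0012 -0.143   0.0536]
 [ 0.0302 -0.0871  0.0552]]
cap 0
```

View pics/s5.png

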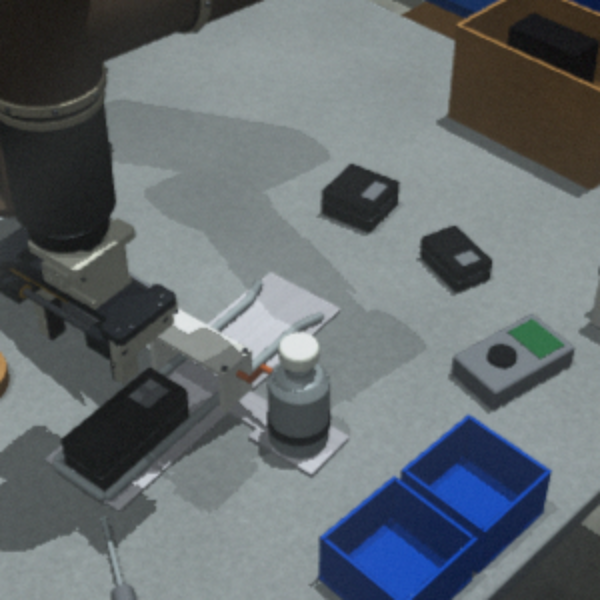

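The charger lies flat against the end stop (crop (65–190, 370–490)), released. The cap is up and the other objects haven't moved.

```bash
python3 -c "
from h import *
print(r.close_job())"
```

```text
the job is handed in; nothing more can be done
None
```

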